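# Pack the trolling kit caddy

### The job

Pack the trolling kit into the green caddy: lay the brass spreader bar in its long trough, stand the nickel rod-tip bell in the red-felt-lined bin, the orange sleeve tub in the round grey cup and the black rubber butt cap in the plain white bin. Set each piece down on the floor of its place, the same way up as it is now on the bench, without dropping or throwing it, and let go. The brass bell and the blue tub belong to another kit: leave them where they are.

Things in the scene. Friction and masses are not known exactly. Their poses are not given: they have to be found in the camera images.
- caddy: fixed low green metal caddy, 159 mm (x) by 246 mm (y), walls 20 mm high, 3 mm thick, a wire handle 20 mm out of each y end. Origin: centre of the underside, on the bench. Its -x half is the open trough for the bar: 70 (x) by 240 mm (y), centre at x -41.5, y 0 mm, floor at z 3 mm. Its +x half holds three bins in a row along y, at x +36.5 mm, 80 mm apart, in changing order.
- felt_bin: white square bin with a dark red felt floor, clipped into the caddy (does not move), for the nickel bell: 78 mm square outside, 70 mm inside, 18 mm high, rim 21 mm above the bench. Origin: centre of the underside, 3 mm above the bench; the felt's top is 5 mm above the origin. Axes as the caddy's.
- plain_bin: white square bin with a bare white floor, clipped into the caddy (does not move), for the butt cap: 78 mm square outside, 70 mm inside, 18 mm high, rim 21 mm above the bench. Origin: centre of the underside, 3 mm above the bench; its floor is 3 mm above the origin. Axes as the caddy's.
- round_cup: round grey plastic cup, clipped into the caddy (does not move), for the orange tub: 78 mm across outside, 70 mm inside, 18 mm high, rim 21 mm above the bench. Origin: centre of the underside, 3 mm above the bench; its floor is 3 mm above the origin.
- nickel_bell: bright silvery nickel rod-tip bell: dome 38 mm across, 26 mm high, standing on its mouth; on its crown a clamp of two jaws, 14 mm (x) by 16 mm (y), from 25 to 52 mm height, to be pinched along y; a thumb screw sticks out to x = 18 mm at 43 mm height. Origin: centre of the underside; z up. It goes into the felt-lined bin. About 50 g.
- orange_tub: closed round sleeve tub with a screwed-on lid, all orange, 48 mm across (lid 50 mm), 44 mm high (lid from 28 mm up), standing. Origin: centre of the underside; z up. It goes into the round cup. About 70 g.
- butt_cap: black rubber rod butt cap standing on its closed end, mouth up: 42 mm across at 5 to 14 mm height, tapering to 38 mm at the rim, 46 mm high, bore about 27 mm, wall 5.5 mm. Origin: centre of the underside; z up. It goes into the plain white bin. About 50 g.
- spreader_bar: brass trolling spreader bar lying flat, 181 mm long along its x: a square centre block 32 mm long (x), 14 mm wide (y) and 14 mm high to pinch along y, 5 mm wire arms with a 14 mm bead at x = +-66 mm, a flat eye at each end. Origin: centre of the underside of the block; z up. It goes into the trough, lengthwise. About 100 g.
- brass_bell: yellow brass rod-tip bell of another kit, a look-alike of the nickel one: dome 38 mm across, 26 mm high, standing on its mouth; on its crown a clamp of two jaws, 14 mm (x) by 16 mm (y), from 25 to 52 mm height, to be pinched along y; a thumb screw sticks out to x = 18 mm at 43 mm height. Origin: centre of the underside; z up. Not to be moved.
- blue_tub: closed round sleeve tub with a screwed-on lid, all blue, 48 mm across (lid 50 mm), 44 mm high (lid from 28 mm up), standing. Origin: centre of the underside; z up. A look-alike from another kit, not to be moved.
Not all that is in view belongs to the job. Of the things that look like the spreader_bar, take the one that is nearest to the robot's base at the start.

How it is judged:
At the end, for the whole second after the job is handed in: Bell, tub and cap stand upright (0.15 rad) on the floors of their bins, within 30 mm of centre; the bar lies flat in the trough, within 30 mm of its centre line, 45 mm of its middle, 0.42 rad of its length; all released, at rest; brass bell and blue tub within 20 mm of their start, upright (horizontal distance between nickel_bell and felt_bin below 0.03 m and z of nickel_bell in the frame of felt_bin between 0.002 and 0.009 m and angle between each of nickel_bell, orange_tub, butt_cap, brass_bell, blue_tub's own z axis and vertical below 0.15 rad and horizontal distance between orange_tub and round_cup below 0.03 m and z of orange_tub in the frame of round_cup between 0 and 0.007 m and horizontal distance between butt_cap and plain_bin below 0.03 m and z of butt_cap in the frame of plain_bin between 0 and 0.007 m and x of spreader_bar in the frame of caddy between -0.0715 and -0.0115 m and y of spreader_bar in the frame of caddy between -0.045 and 0.045 m and z of spreader_bar in the frame of caddy below 0.008 m and angle between the x axis of spreader_bar and the y axis of caddy, either way round below 0.42 rad and linear speed of each of nickel_bell, orange_tub, butt_cap, spreader_bar below 0.02 m/s and angular speed of each of nickel_bell, orange_tub, butt_cap, spreader_bar below 0.3 rad/s and contact force between the fingers and nickel_bell below 0.05 N and contact force between the fingers and orange_tub below 0.05 N and contact force between the fingers and butt_cap below 0.05 N and contact force between the fingers and spreader_bar below 0.05 N and distance of each of brass_bell, blue_tub from where it was at the start of the episode below 0.02 m); the robot touches nothing.
It fails at once if the brass bell is pushed or carried more than 20 mm from its place (distance of brass_bell from where it was at the start of the episode above 0.02 m).
It fails at once if the blue tub is pushed or carried more than 20 mm from its place (distance of blue_tub from where it was at the start of the episode above 0.02 m).
It fails at once if a piece of the kit is dropped from more than about 3 cm, or thrown ((linear speed of nickel_bell above 0.8 m/s and contact force between the fingers and nickel_bell below 0.02 N) or (linear speed of orange_tub above 0.8 m/s and contact force between the fingers and orange_tub below 0.02 N) or (linear speed of butt_cap above 0.8 m/s and contact force between the fingers and butt_cap below 0.02 N) or (linear speed of spreader_bar above 0.8 m/s and contact force between the fingers and spreader_bar below 0.02 N)).
It also fails if it takes over 104 s, if anything falls off the work surface, if the arm or the gripper's body presses on something with over 40 N, if the wrist force passes 120 N, or if a joint passes its speed limit or range.

### The arm

A 7-joint arm with a two-finger parallel gripper is mounted at the origin on the work surface. World frame = base frame: x ahead of the robot, y to its left, z up, the work surface at z = 0. Lengths are in m, angles in rad, forces in N, time in s.
With the tool pointing down it reaches from about 0.425 to 0.875 m from the base axis. Payload 4.7 kg.
Tool frame: the origin (TCP) lies midway between the tips of the shut fingers; the grasp point (between the pads) lies env.grip_depth behind it (env.grip_depth is the distance from the TCP to the grasp point, in m); z points along the fingers, y is the line along which they close (so a half turn about z gives the same grasp; the last joint's range is limited). The gripper opens to 85 mm and grips with 20 to 120 N. Pads are 22 mm wide; open, the fingers measure 114 mm over their backs; the gripper's body (76 mm by 85 mm) begins 54 mm behind the grasp point. The pads swing forward as they close: fully open they stand 13 mm farther back than shut.
Start: joints at [-1.217, 0.321, -0.07, 1.45, 0.023, 1.371, -0.057], TCP at [0.217, 0.613, 0.231] pointing down, gripper open.
Joint ranges: [-2.86, 2.86], [-0.3, 2.09], [-1.38, 1.24], [0.06, 2.45], [-1.56, 4.7], [0.09, 2.05], [-2.69, 2.69]. Speed limits (rad/s): [2.57, 2.57, 3.14, 3.14, 3.14, 3.14, 3.14].

### API

Orientations are given as [roll, pitch, yaw] about the fixed x, y, z axes, in that order (R = Rz(yaw) Ry(pitch) Rx(roll)).
In Python, from plant import env gives the robot as it stands. The module is installed in compiled form; this text tells all that it offers.
- The arm moves only by the shell command python3 -m inch 'ROWS'. ROWS is JSON, a list of rows, each an object with "turn": the turn, a rotation vector about the world's x, y, z in rad, a list of three; "delta_pos": the shift along the world's x, y, z in cm, a list of three; "hand": the opening, from -1 (shut) to 1 (fully open). In form: [{"turn": [wx, wy, wz], "delta_pos": [dx, dy, dz], "hand": hand}, ...]. A call has 1 to 8 rows; each row is the pose to reach, as a shift and turn from the pose commanded when the call began; what a row does not reach only later rows make up. A row lasts 1/12 s, in which the tool goes at most 41.7 mm and 7.16 degrees, less where a joint would pass 70% of its speed; a pose out of reach is approached as far as the arm can. A call with a gripper value outside its range is refused whole. The fingers move at their own pace and stop on an object; the grip force is fixed at half the most. Time passes only in rows, so rows that repeat a pose let the fingers close. It gives the time, the measured TCP pose, the force, the opening and the grip force at its end, in the units of the state.
- env.get_state(): the state, without advancing time (a new reading comes with each control period).
- env.snapshot(name): name is "side" or "top" or "wrist"; returns a dict with "frame" (400x640x3 uint8, blue, green, red), "depth" (400x640 float32, m along the optical axis (not along the pixel's ray), 0 where there is no reading), "camera_matrix" (3x3 intrinsics, pixels), "extrinsics" (4x4, takes a point from world to camera coordinates). Camera axes: x right, y up, looking along -z (the intrinsics and any distortion apply to the point x, -y, -z); pixel columns grow to the right and rows downward; lengths in m; the calibration is good to about 2 mm. A picture is of the moment at which its call begins.
- env.sign_off(): hands the job in; it is judged then, once.
The state is a dict: "clock": time; "joint_positions": joint angles; "qd": joint speeds; "tau": joint torques, N m; "position": TCP position; "tcp_rot": TCP orientation; "contact_force": force on the tool from outside, world axes, zero at the start; "moment": the same for the moment, N m; "gripper_width": finger opening in m; "grasp_force": force on a finger pad.
Only numpy, scipy, OpenCV 4.12 (cv2) and the standard library are available. Lean on these libraries where they do the work, as an engineer would, in place of code of your own. Each camera call takes 0.05 s, during which the arm holds its last target. There are 200 camera calls.

## Working session

There is one attempt and no reset: what is moved stays moved. The work goes in short steps, Python scripts to look and compute and a shell command to move; the robot and the scene stay as the last step left them, time stands still between calls to the robot, and variables do not carry over. Pictures are saved under pics/ and viewed, at most 14 in all, crops included, and the job is handed in when it is done.

```bash
mkdir -p pics; cat > h.py <<'E'
import numpy as np, cv2
from plant import env
def snap(n,name=None):
    s=env.snapshot(n)
    if name: cv2.imwrite('pics/'+name,s['frame'])
    return s
def world(s,u,v,z=None):
    K=s['camera_matrix'];E=s['extrinsics'];R=E[:3,:3];t=E[:3,3]
    d=np.array([(u-K[0,2])/K[0,0],-(v-K[1,2])/K[1,1],-1.])
    c=-R.T@t;w=R.T@d
    if z is None: return c+w*s['depth'][int(round(v)),int(round(u))]
    return c+w*(z-c[2])/w[2]
def cloud(s):
    K=s['camera_matrix'];E=s['extrinsics'];R=E[:3,:3];t=E[:3,3]
    v,u=np.mgrid[:400,:640];D=s['depth']
    d=np.stack([(u-K[0,2])/K[0,0],-(v-K[1,2])/K[1,1],-np.ones_like(D)],-1)*D[...,None]
    return (d-t)@R
E
python3 - <<'E'
from h import *
st=env.get_state();print({k:np.round(v,3) for k,v in st.items()},env.grip_depth)
for n in ['top','side']:
    s=snap(n,n+'0.png');np.savez(n+'0.npz',**s);print(n,s['camera_matrix'],s['extrinsics'],(s['depth']>0).mean())
E
```

```text
{'clock': np.float64(0.0), 'joint_positions': array([-1.217,  0.322, -0.07 ,  1.452,  0.023,  1.371, -0.057]), 'qd': array([-0.   ,  0.001, -0.001,  0.   ,  0.001,  0.   ,  0.001]), 'tau': array([-0.0000e+00, -4.9359e+01, -3.8200e-01, -3.1433e+01,  1.3000e-02,
        1.2000e-02,  0.0000e+00]), 'position': array([0.217, 0.612, 0.23 ]), 'tcp_rot': array([-3.14 ,  0.   ,  2.802]), 'contact_force': array([ 0.176, -0.191,  0.054]), 'moment': array([ 0.011, -0.022, -0.041]), 'grasp_force': np.float64(0.0), 'gripper_width': np.float64(0.085)} 0.0187
top [[414.22309506   0.         314.55194972]
 [  0.         414.22309506 200.8283666 ]
 [  0.           0.           1.        ]] [[-0.0010664  -0.99957563 -0.02911042 -0.02711992]
 [ 0.98093985 -0.00670204  0.19419604 -0.48369844]
 [-0.19430873 -0.02834849  0.98053071 -0.96618736]
 [ 0.          0.          0.          1.        ]] 0.99591015625
side [[409.10623182   0.         323.6340611 ]
 [  0.         409.10623182 204.04231131]
 [  0.           0.           1.        ]] [[ 0.95574328 -0.29414084 -0.005996   -0.47934619]
 [ 0.19560113  0.62007331  0.75976923 -0.09363579]
 [-0.2197612  -0.72731716  0.65016518 -1.00414063]
 [ 0.          0.          0.          1.        ]] 0.9958984375
```

View pics/top0.png

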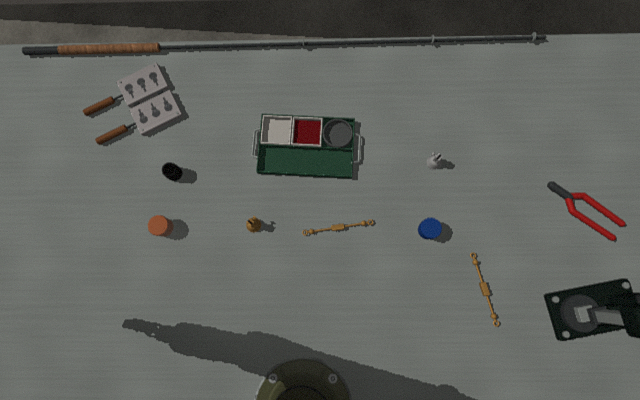

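View pics/side0.png

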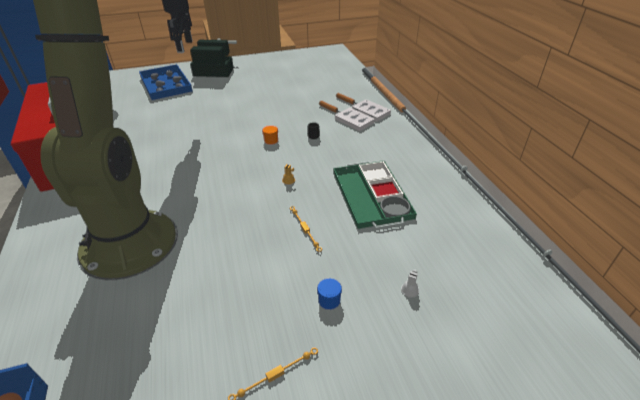

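Top view candidates: the bars are at (340,228) and (485,290), the bells are nickel (434,160) and brass (254,225), and the tubs are orange (160,226) and blue (430,229). The cap is at (172,171). In the caddy, the bins from left to right are plain (276,130), felt (308,132) and cup (340,133). Next I measure them.

```bash
cat > m.py <<'E'
from h import *
boxes={'bar1':(295,212,385,244),'bar2':(462,245,508,332),'nickel':(420,146,446,174),'brass':(240,212,268,238),'orange':(142,210,180,242),'blue':(412,212,448,244),'cap':(158,158,188,186)}
s=dict(np.load('top0.npz'));P=cloud(s)
hsv=cv2.cvtColor(s['frame'],cv2.COLOR_BGR2HSV)
for n,(a,b,c,d) in boxes.items():
    p=P[b:d,a:c].reshape(-1,3);p=p[(p[:,2]>0.004)&(p[:,2]<.08)]
    top=p[p[:,2]>p[:,2].max()-.008]
    (cx,cy),(w,h),an=cv2.minAreaRect((p[:,:2]*1000).astype(np.float32))
    q=p[:,:2]-p[:,:2].mean(0);e=np.linalg.eigh(q.T@q)[1][:,1]
    print(n,len(p),'rect',np.round([cx,cy,w,h,an]),'zmax %.3f'%p[:,2].max(),'top',top[:,:2].mean(0).round(4),len(top),'mean',p[:,:2].mean(0).round(4),'yaw',np.degrees(np.arctan2(e[1],e[0])).round(1),'r',np.hypot(*p[:,:2].mean(0)).round(3))
print('bench z',P[250:300,200:260,2].mean(),P[180:200,200:300,2].mean())
# caddy: green
m=((hsv[...,0]>55)&(hsv[...,0]<90)&(hsv[...,1]>80))
m[:,:240]=0;m[:,370:]=0;m[:100]=0;m[190:]=0
p=P[m];print('green rect',cv2.minAreaRect((p[:,:2]*1000).astype(np.float32)))
r=P[105:185,250:370].reshape(-1,3)
for lo,hi in((.001,.007),(.015,.026)):
    k=r[(r[:,2]>lo)&(r[:,2]<hi)];print(lo,len(k),cv2.minAreaRect((k[:,:2]*1000).astype(np.float32)),k.mean(0))
f=m*0
red=((hsv[...,0]<8)|(hsv[...,0]>172))&(hsv[...,1]>120);red[:,:285]=0;red[:,330:]=0;red[:110]=0;red[155:]=0
k=P[red];print('felt',k.mean(0),cv2.minAreaRect((k[:,:2]*1000).astype(np.float32)))
E
python3 m.py
python3 - <<'E'
import cv2,numpy as np
a=cv2.imread('pics/top0.png')
c=[cv2.resize(a[y-28:y+28,x-42:x+42],(390,260),interpolation=2) for x,y in ((340,228),(434,160),(254,225),(308,132))]
cv2.imwrite('pics/crop.png',np.vstack([np.hstack(c[:2]),np.hstack(c[2:])]))
E
```

```text
bar1 280 rect [423. -89. 225.  74.  88.] zmax 0.018 top [ 0.4253 -0.0857] 139 mean [ 0.425  -0.0853] yaw 96.7 r 0.433
bar2 322 rect [ 273. -440.  104.  196.   87.] zmax 0.018 top [ 0.2717 -0.4366] 131 mean [ 0.2718 -0.4362] yaw -167.6 r 0.514
nickel 187 rect [ 603. -332.   60.   54.   80.] zmax 0.056 top [ 0.594  -0.3343] 35 mean [ 0.5905 -0.3307] yaw -140.8 r 0.677
brass 176 rect [434. 130.  46.  74.  19.] zmax 0.055 top [0.4342 0.1265] 41 mean [0.4301 0.1246] yaw 133.3 r 0.448
orange 438 rect [430. 364.  94.  69.  82.] zmax 0.050 top [0.4275 0.3564] 281 mean [0.426  0.3532] yaw 82.0 r 0.553
blue 415 rect [ 420. -313.   85.   68.   90.] zmax 0.050 top [ 0.4171 -0.3082] 292 mean [ 0.4168 -0.3062] yaw 120.2 r 0.517
cap 294 rect [575. 348.  66.  58.  87.] zmax 0.050 top [0.5684 0.3369] 90 mean [0.5674 0.3366] yaw 55.6 r 0.66
bench z 0.004830529147062899 0.0014879610200325731
green rect ((503.73681640625, 2.519287109375), (245.29090881347656, 426.7359924316406), 86.83563995361328)
0.001 4065 ((645.4973754882812, -12.069747924804688), (318.7588806152344, 219.2969512939453), 89.32695770263672) [ 0.63294822 -0.0109149   0.0034962 ]
0.015 1171 ((638.9732055664062, -6.5551605224609375), (275.9065246582031, 161.01025390625), 86.09245300292969) [ 0.65513952 -0.00415028  0.01943357]
felt [ 0.67664896 -0.00741508  0.00953819] ((498.43817138671875, -14.77716064453125), (426.3094787597656, 70.39985656738281), 2.0934808254241943)
```

View pics/crop.png

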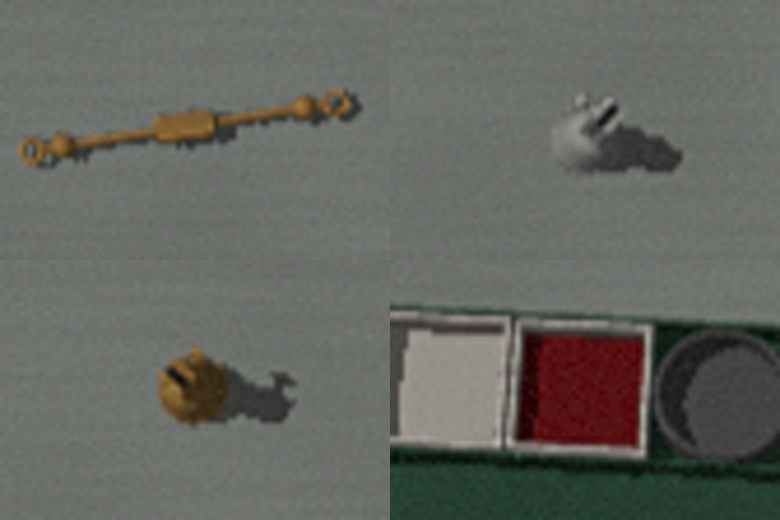

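The crop shows bar1's block at (340,228), r = 0.433 m. Bar2 is at 0.51 m, so I take bar1. It also shows the nickel bell with its slot and screw, the brass bell as a decoy, and the bins in order plain, felt, cup from +y to −y. I start with the orange tub: hover with the pinch line along caddy x, then look with the wrist camera.

```bash
python3 -m inch '[{"turn":[0,0,-0.12],"delta_pos":[2.5,-3,0],"hand":1},{"turn":[0,0,-0.24],"delta_pos":[5,-6,-0.5],"hand":1},{"turn":[0,0,-0.36],"delta_pos":[7.5,-9,-1],"hand":1},{"turn":[0,0,-0.48],"delta_pos":[10,-12,-1.5],"hand":1},{"turn":[0,0,-0.6],"delta_pos":[12.5,-15,-2],"hand":1},{"turn":[0,0,-0.72],"delta_pos":[15,-18,-2.5],"hand":1},{"turn":[0,0,-0.84],"delta_pos":[17.5,-21,-3],"hand":1},{"turn":[0,0,-0.96],"delta_pos":[19,-23.5,-3.5],"hand":1}]'
python3 -m inch '[{"turn":[0,0,-0.12],"delta_pos":[1,-1,-1],"hand":1},{"turn":[0,0,-0.24],"delta_pos":[2,-2,-2],"hand":1},{"turn":[0,0,-0.34],"delta_pos":[2,-2.2,-3],"hand":1},{"turn":[0,0,-0.34],"delta_pos":[2,-2.2,-3],"hand":1},{"turn":[0,0,-0.34],"delta_pos":[2,-2.2,-3],"hand":1}]'
cat > w.py <<'E'
import sys
from h import *
s=snap('wrist',sys.argv[1]+'.png');np.savez(sys.argv[1]+'.npz',**s)
st=env.get_state();print(st['clock'],np.round(st['position'],4),np.round(st['tcp_rot'],3))
P=cloud(s)
cw=-s['extrinsics'][:3,:3].T@s['extrinsics'][:3,3];print('cam',cw.round(3))
H=cv2.cvtColor(s['frame'],cv2.COLOR_BGR2HSV)
E
cat > w1.py <<'E'
from w import *
m=(H[...,0]>5)&(H[...,0]<20)&(H[...,1]>150)&(P[...,2]>.038)&(P[...,2]<.055)
p=P[m];print(len(p),p.mean(0),np.percentile(p,2,axis=0),np.percentile(p,98,axis=0))
print(cv2.minEnclosingCircle((p[:,:2]*1000).astype(np.float32)))
E
python3 w1.py w1
```

```text
clock: 0.77
position: [0.4094, 0.3743, 0.1959]
tcp_rot: [3.141, 0.001, 1.832]
contact_force: [0.8, 0.4, -0.0]
gripper_width: 0.0854
grasp_force: 0.0
clock: 1.18
position: [0.426, 0.3556, 0.1657]
tcp_rot: [-3.14, 0.001, 1.505]
contact_force: [0.4, -0.5, 0.0]
gripper_width: 0.0855
grasp_force: 0.0
1.2333 [0.4262 0.3564 0.1664] [-3.141  0.     1.506]
cam [0.431 0.425 0.307]
2178 [0.42803603 0.35783203 0.04315489] [0.4055054  0.33487682 0.04101374] [0.4499539  0.37991587 0.04467578]
((492.3155517578125, 347.547119140625), 90.54403686523438)
```

View pics/w1.png

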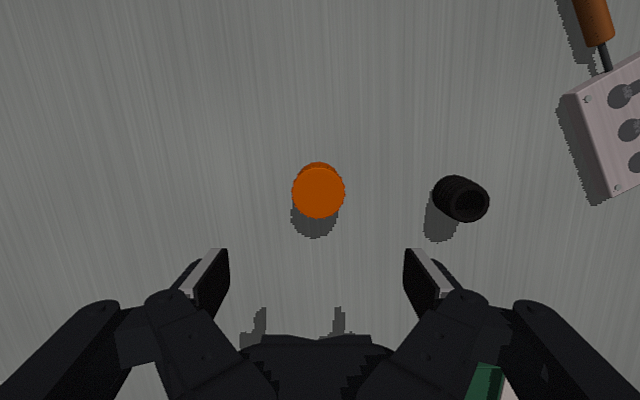

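The tub lid is at (318,192), giving (0.428, 0.3575, 0.043), which matches its 44 mm height. Its cap neighbour at (466,205) is clear. I descend, grip and lift.

```bash
python3 -m inch '[{"turn":[0,0,0],"delta_pos":[0.2,0.2,-3],"hand":1},{"turn":[0,0,0],"delta_pos":[0.2,0.2,-6],"hand":1},{"turn":[0,0,0],"delta_pos":[0.2,0.2,-9],"hand":1},{"turn":[0,0,0],"delta_pos":[0.2,0.2,-12],"hand":1},{"turn":[0,0,0],"delta_pos":[0.2,0.2,-14],"hand":1},{"turn":[0,0,0],"delta_pos":[0.2,0.2,-14.9],"hand":1},{"turn":[0,0,0],"delta_pos":[0.2,0.2,-14.9],"hand":1}]'
python3 -m inch '[{"turn":[0,0,0],"delta_pos":[0,0,0],"hand":-1},{"turn":[0,0,0],"delta_pos":[0,0,0],"hand":-1},{"turn":[0,0,0],"delta_pos":[0,0,0],"hand":-1},{"turn":[0,0,0],"delta_pos":[0,0,0],"hand":-1},{"turn":[0,0,0],"delta_pos":[0,0,0],"hand":-1},{"turn":[0,0,0],"delta_pos":[0,0,0],"hand":-1},{"turn":[0,0,0],"delta_pos":[0,0,0],"hand":-1},{"turn":[0,0,0],"delta_pos":[0,0,0],"hand":-1}]'
python3 - <<'E'
from h import *
s=dict(np.load('w1.npz'));P=cloud(s)
p=P[165:235,420:500].reshape(-1,3);p=p[(p[:,2]>.037)&(p[:,2]<.06)]
print('cap',len(p),p.mean(0),cv2.minEnclosingCircle((p[:,:2]*1000).astype(np.float32)))
E
```

```text
clock: 1.82
position: [0.4272, 0.3577, 0.0157]
tcp_rot: [-3.139, 0.003, 1.505]
contact_force: [-0.4, 0.5, -0.3]
gripper_width: 0.0855
grasp_force: 0.0
clock: 2.48
position: [0.43, 0.3593, 0.0197]
tcp_rot: [3.139, -0.003, 1.502]
contact_force: [0.5, 0.4, 6.4]
gripper_width: 0.0482
grasp_force: 62.1
cap 869 [0.56681581 0.3388427  0.04336351] ((567.3804931640625, 338.0459899902344), 19.45932960510254)
```

```bash
python3 -m inch '[{"turn":[0,0,0],"delta_pos":[0,0,2],"hand":-1},{"turn":[0,0,0],"delta_pos":[0,0,5],"hand":-1},{"turn":[0,0,0],"delta_pos":[0,0,9],"hand":-1},{"turn":[0,0,0],"delta_pos":[1,-2,13],"hand":-1},{"turn":[0,0,0],"delta_pos":[2.5,-5,17],"hand":-1},{"turn":[0,0,0],"delta_pos":[4.5,-8,20],"hand":-1},{"turn":[0,0,0],"delta_pos":[6.5,-11,21],"hand":-1},{"turn":[0,0,0],"delta_pos":[8,-14,21],"hand":-1}]'
python3 -m inch '[{"turn":[0,0,0],"delta_pos":[1.8,-3,0],"hand":-1},{"turn":[0,0,0],"delta_pos":[3.6,-6,0],"hand":-1},{"turn":[0,0,0],"delta_pos":[5.4,-9,0],"hand":-1},{"turn":[0,0,0],"delta_pos":[7.2,-12,0],"hand":-1},{"turn":[0,0,0],"delta_pos":[9,-15,0],"hand":-1},{"turn":[0,0,0],"delta_pos":[10.8,-18,0],"hand":-1},{"turn":[0,0,0],"delta_pos":[12,-20,0],"hand":-1},{"turn":[0,0,0],"delta_pos":[12,-20,0],"hand":-1}]'
python3 w.py w2
```

```text
clock: 3.15
position: [0.5085, 0.223, 0.2316]
tcp_rot: [3.135, -0.006, 1.505]
contact_force: [0.8, 0.2, -0.8]
gripper_width: 0.0483
grasp_force: 62.1
clock: 3.82
position: [0.628, 0.0143, 0.2273]
tcp_rot: [3.139, 0.004, 1.493]
contact_force: [-0.4, 0.0, -0.6]
gripper_width: 0.048
grasp_force: 62.1
3.8667 [0.627  0.0178 0.2271] [3.141e+00 2.000e-03 1.496e+00]
cam [0.633 0.084 0.369]
```

View pics/w2.png

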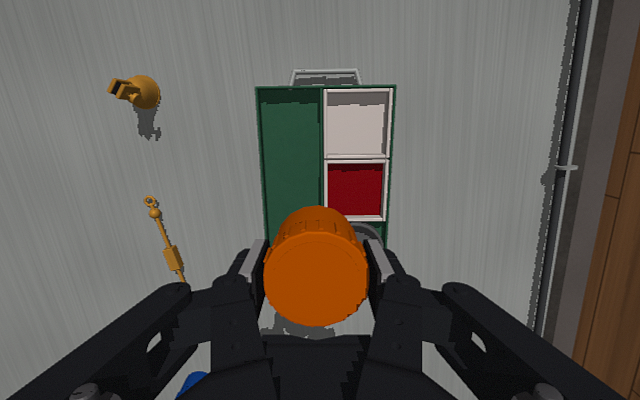

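Wrist view shows the tub held level. The plain bin is at (357,123), the felt bin at (356,190), the cup is hidden below, and the trough is on the left. I measure the caddy from the bin rims.

```bash
python3 - <<'E'
from h import *
s=dict(np.load('w2.npz'));P=cloud(s);H=cv2.cvtColor(s['frame'],cv2.COLOR_BGR2HSV)
m=(H[...,1]<60)&(H[...,2]>110)&(P[...,2]>.016)&(P[...,2]<.027)
m[:84]=0;m[222:]=0;m[:,:315]=0;m[:,400:]=0
c,l,_=[None]*3
n,lab,stt,_=cv2.connectedComponentsWithStats(m.astype(np.uint8));print(stt[1:][stt[1:,4]>40])
p=P[m];r=cv2.minAreaRect((p[:,:2]*1000).astype(np.float32));print('rims',len(p),r,p.mean(0))
red=((H[...,0]<8)|(H[...,0]>172))&(H[...,1]>150);red[:,:318]=0;red[:,395:]=0;red[:150]=0;red[222:]=0
q=P[red];q=q[abs(q[:,2]-.008)<.005];print('felt',q.mean(0),cv2.minAreaRect((q[:,:2]*1000).astype(np.float32)))
g=(H[...,0]>50)&(H[...,0]<90)&(H[...,1]>80);g[:84]=0;g[225:]=0;g[:,:250]=0;g[:,400:]=0
q=P[g];print('green z',np.percentile(q[:,2],[5,50,95]));f=q[abs(q[:,2]-.003)<.004]
print('trough floor',cv2.minAreaRect((f[:,:2]*1000).astype(np.float32)))
w=q[(q[:,2]>.015)&(q[:,2]<.025)];print('walls',cv2.minAreaRect((w[:,:2]*1000).astype(np.float32)))
E
```

```text
[[324  88  69  70 850]
 [324 159  65  62 649]]
rims 1505 ((678.7601928710938, 34.270565032958984), (161.4165496826172, 78.42280578613281), 86.14231872558594) [0.68256008 0.04059139 0.0198041 ]
felt [ 0.67630328 -0.00789872  0.00698633] ((675.8980712890625, -9.872982025146484), (67.20989227294922, 67.69093322753906), 86.13470458984375)
green z [0.00082244 0.00224678 0.01922343]
trough floor ((640.549560546875, 28.893211364746094), (170.7563934326172, 153.5777587890625), 86.19361114501953)
walls ((641.4718627929688, 32.988670349121094), (167.33575439453125, 157.92343139648438), 86.19215393066406)
```

```bash
python3 -m inch '[{"turn":[0,0,0],"delta_pos":[1.5,-3.4,0],"hand":-1},{"turn":[0,0,0],"delta_pos":[3,-6.8,-2],"hand":-1},{"turn":[0,0,0],"delta_pos":[4.4,-10.3,-4],"hand":-1},{"turn":[0,0,0],"delta_pos":[4.4,-10.3,-8],"hand":-1},{"turn":[0,0,0],"delta_pos":[4.4,-10.3,-12],"hand":-1},{"turn":[0,0,0],"delta_pos":[4.4,-10.3,-15],"hand":-1},{"turn":[0,0,0],"delta_pos":[4.4,-10.3,-17],"hand":-1},{"turn":[0,0,0],"delta_pos":[4.4,-10.3,-17],"hand":-1}]'
python3 -m inch '[{"turn":[0,0,0],"delta_pos":[0,0,-0.5],"hand":-1},{"turn":[0,0,0],"delta_pos":[0,0,-1],"hand":-1},{"turn":[0,0,0],"delta_pos":[0,0,-1.5],"hand":-1},{"turn":[0,0,0],"delta_pos":[0,0,-1.5],"hand":-1},{"turn":[0,0,0],"delta_pos":[0,0,-1.5],"hand":-1}]'
python3 - <<'E'
from h import *
s=snap('side','s1.png');cv2.imwrite('pics/s1c.png',cv2.resize(s['frame'][100:280,280:480],(800,600)[:1]+(600,) if 0 else (660,594)))
print(env.get_state()['position'],env.get_state()['contact_force'])
E
```

```text
clock: 4.53
position: [0.6663, -0.0782, 0.0511]
tcp_rot: [-3.132, -0.001, 1.504]
contact_force: [-0.7, 0.2, -1.5]
gripper_width: 0.048
grasp_force: 62.3
clock: 4.95
position: [0.6709, -0.0808, 0.0427]
tcp_rot: [3.14, -0.0, 1.502]
contact_force: [0.1, 0.5, -1.1]
gripper_width: 0.0481
grasp_force: 62.3
[ 0.67094845 -0.08090412  0.04271207] [-0.25295154  0.59507997 -0.55583874]
```

View pics/s1c.png

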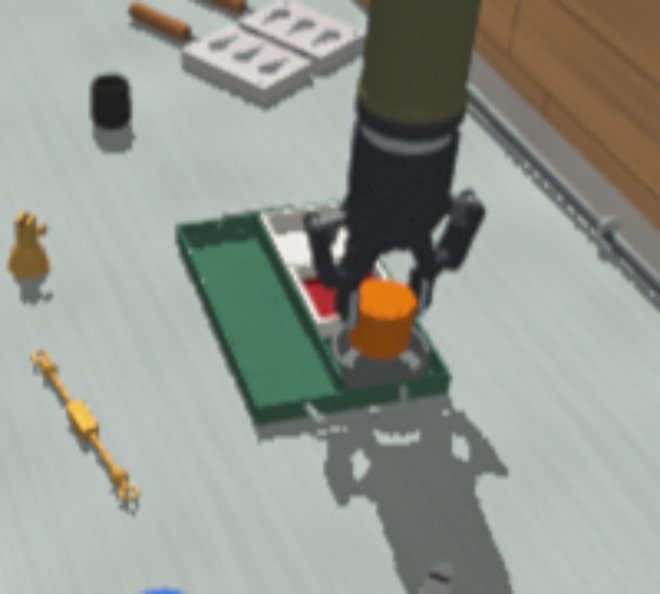

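The side view shows the tub upright over the cup at about (385,320) in the crop, with the fingers on the lid. I lower it in steps.

```bash
python3 -m inch '[{"turn":[0,0,0],"delta_pos":[0,-0.4,-0.4],"hand":-1},{"turn":[0,0,0],"delta_pos":[0,-0.4,-0.8],"hand":-1},{"turn":[0,0,0],"delta_pos":[0,-0.4,-1.2],"hand":-1},{"turn":[0,0,0],"delta_pos":[0,-0.4,-1.4],"hand":-1},{"turn":[0,0,0],"delta_pos":[0,-0.4,-1.4],"hand":-1}]'
python3 -m inch '[{"turn":[0,0,0],"delta_pos":[0,0,-0.1],"hand":-1},{"turn":[0,0,0],"delta_pos":[0,0,-0.2],"hand":-1},{"turn":[0,0,0],"delta_pos":[0,0,-0.2],"hand":-1}]'
```

```text
clock: 5.42
position: [0.6698, -0.0848, 0.0268]
tcp_rot: [-3.14, -0.0, 1.502]
contact_force: [-0.2, 0.3, -0.8]
gripper_width: 0.0483
grasp_force: 62.3
clock: 5.67
position: [0.6705, -0.085, 0.0258]
tcp_rot: [3.141, 0.0, 1.502]
contact_force: [-0.3, -0.4, -1.0]
gripper_width: 0.048
grasp_force: 62.6
```

```bash
python3 -m inch '[{"turn":[0,0,0],"delta_pos":[0,0,-0.1],"hand":-1},{"turn":[0,0,0],"delta_pos":[0,0,-0.2],"hand":-1},{"turn":[0,0,0],"delta_pos":[0,0,-0.2],"hand":-1}]'
python3 -m inch '[{"turn":[0,0,0],"delta_pos":[0,0,-0.1],"hand":-1},{"turn":[0,0,0],"delta_pos":[0,0,-0.2],"hand":-1},{"turn":[0,0,0],"delta_pos":[0,0,-0.2],"hand":-1}]'
```

```text
clock: 5.92
position: [0.6706, -0.085, 0.0257]
tcp_rot: [3.141, -0.001, 1.502]
contact_force: [-4.9, 0.7, 8.6]
gripper_width: 0.0482
grasp_force: 63.5
clock: 6.17
position: [0.6706, -0.085, 0.0256]
tcp_rot: [3.141, -0.001, 1.502]
contact_force: [-9.4, 1.8, 19.5]
gripper_width: 0.0479
grasp_force: 64.4
```

```bash
python3 -m inch '[{"turn":[0,0,0],"delta_pos":[0,0,0.25],"hand":-1},{"turn":[0,0,0],"delta_pos":[0,0,0.25],"hand":0.5},{"turn":[0,0,0],"delta_pos":[0,0,0.25],"hand":0.5},{"turn":[0,0,0],"delta_pos":[0,0,0.25],"hand":0.5},{"turn":[0,0,0],"delta_pos":[0,0,0.25],"hand":0.5}]'
python3 -m inch '[{"turn":[0,0,0],"delta_pos":[0,0,1],"hand":0.5},{"turn":[0,0,0],"delta_pos":[0,0,3],"hand":0.5},{"turn":[0,0,0],"delta_pos":[0,0,6],"hand":0.5},{"turn":[0,0,0],"delta_pos":[0,0,10],"hand":0.5},{"turn":[0,0,0],"delta_pos":[0,0,14],"hand":0.5},{"turn":[0,0,0],"delta_pos":[0,0,18],"hand":0.5},{"turn":[0,0,0],"delta_pos":[0,0,18],"hand":0.5}]'
cat > tub.py <<'E'
from w import *
m=(H[...,0]>5)&(H[...,0]<20)&(H[...,1]>150)&(P[...,2]>.044)&(P[...,2]<.06);m[:,:250]=0
p=P[m];print(len(p),p.mean(0),np.percentile(p,[2,98],axis=0))
E
python3 tub.py w3
```

```text
clock: 6.58
position: [0.6701, -0.0848, 0.0237]
tcp_rot: [-3.141, 0.0, 1.502]
contact_force: [1.2, 0.7, -0.2]
gripper_width: 0.0637
grasp_force: 0.0
clock: 7.17
position: [0.6748, -0.0863, 0.215]
tcp_rot: [3.126, 0.0, 1.502]
contact_force: [0.6, -0.4, 0.7]
gripper_width: 0.0641
grasp_force: 0.0
7.2167 [ 0.6734 -0.086   0.2109] [3.131 0.    1.501]
cam [ 0.677 -0.017  0.357]
1644 [ 0.67076529 -0.08648267  0.04917437] [[ 0.64863608 -0.1093535   0.04690961]
 [ 0.69311134 -0.06444789  0.0506458 ]]
```

Tub top is at z = 0.049 and it is centred in the cup to within 1 mm. Next is the nickel bell.

```bash
python3 -m inch '[{"turn":[0,0,-0.1],"delta_pos":[-1,-3,0],"hand":0.5},{"turn":[0,0,-0.2],"delta_pos":[-2,-6.5,0],"hand":0.5},{"turn":[0,0,-0.3],"delta_pos":[-3,-10,0],"hand":0.5},{"turn":[0,0,-0.4],"delta_pos":[-4,-13.5,-0.5],"hand":0.5},{"turn":[0,0,-0.5],"delta_pos":[-5,-17,-1],"hand":0.5},{"turn":[0,0,-0.6],"delta_pos":[-6.5,-20.5,-1.5],"hand":0.5},{"turn":[0,0,-0.6],"delta_pos":[-7.7,-24.3,-2],"hand":0.5},{"turn":[0,0,-0.6],"delta_pos":[-7.7,-24.3,-2],"hand":0.5}]'
python3 -m inch '[{"turn":[0,0,0],"delta_pos":[0,0,0],"hand":0.5}]'
python3 w.py w4; python3 -c "
import cv2;a=cv2.imread('pics/w4.png');cv2.imwrite('pics/w4c.png',cv2.resize(a[120:270,220:420],(800,600)))"
```

```text
clock: 7.88
position: [0.5859, -0.3386, 0.1828]
tcp_rot: [-3.141, 0.008, 0.888]
contact_force: [-1.9, -2.1, -0.1]
gripper_width: 0.0641
grasp_force: 0.0
clock: 7.97
position: [0.5903, -0.3317, 0.1832]
tcp_rot: [-3.14, 0.002, 0.895]
contact_force: [0.5, -0.7, -0.2]
gripper_width: 0.0639
grasp_force: 0.0
8.0167 [ 0.5922 -0.3288  0.1833] [-3.14   0.     0.899]
cam [ 0.634 -0.277  0.325]
```

View pics/w4c.png

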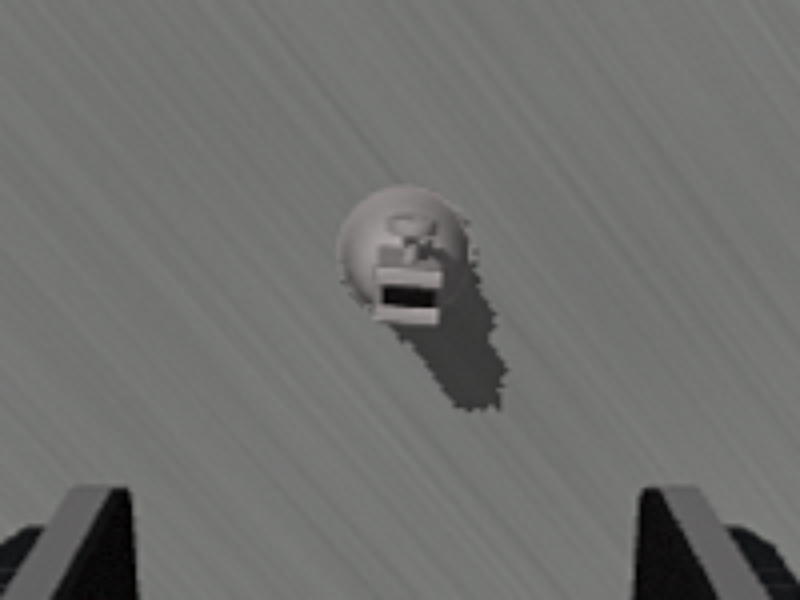

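The crop shows the nickel bell's jaws at (408,295), full frame (322,194), with the slot about 3° off the finger line. The screw points toward the camera, clear of the pinch.

```bash
python3 - <<'E'
from h import *
s=dict(np.load('w4.npz'));P=cloud(s)
print('jaw top',world(s,322,193.8,.052), 'edge',world(s,315.2,192,.052)-world(s,329,193,.052))
p=P[160:215,295:350].reshape(-1,3);t=p[(p[:,2]>.048)&(p[:,2]<.06)];print('top cloud',len(t),t.mean(0))
d=p[(p[:,2]>.008)&(p[:,2]<.03)];print('dome',len(d),cv2.minEnclosingCircle((d[:,:2]*1000).astype(np.float32)))
print(env.get_state()['position'],env.get_state()['tcp_rot'])
E
```

```text
jaw top [ 0.59354921 -0.33656214  0.052     ] edge [-0.00974367  0.00908021  0.        ]
top cloud 224 [ 0.5931636  -0.33580511  0.05045751]
dome 338 ((592.9808959960938, -335.8362731933594), 16.269336700439453)
[ 0.59224751 -0.32876302  0.18325484] [-3.13999277e+00  3.87879403e-04  8.99191055e-01]
```

```bash
python3 -m inch '[{"turn":[0,0,-0.07],"delta_pos":[0.1,-0.7,-3],"hand":0.5},{"turn":[0,0,-0.07],"delta_pos":[0.1,-0.7,-6],"hand":0.5},{"turn":[0,0,-0.07],"delta_pos":[0.1,-0.7,-9],"hand":0.5},{"turn":[0,0,-0.07],"delta_pos":[0.1,-0.7,-12],"hand":0.5},{"turn":[0,0,-0.07],"delta_pos":[0.1,-0.7,-14.5],"hand":0.5},{"turn":[0,0,-0.07],"delta_pos":[0.1,-0.7,-15.6],"hand":0.5},{"turn":[0,0,-0.07],"delta_pos":[0.1,-0.7,-15.6],"hand":0.5},{"turn":[0,0,-0.07],"delta_pos":[0.1,-0.7,-15.6],"hand":0.5}]'
python3 -m inch '[{"turn":[0,0,0],"delta_pos":[0,0,0],"hand":-0.2},{"turn":[0,0,0],"delta_pos":[0,0,0],"hand":-0.5},{"turn":[0,0,0],"delta_pos":[0,0,0],"hand":-1},{"turn":[0,0,0],"delta_pos":[0,0,0],"hand":-1},{"turn":[0,0,0],"delta_pos":[0,0,0],"hand":-1},{"turn":[0,0,0],"delta_pos":[0,0,0],"hand":-1},{"turn":[0,0,0],"delta_pos":[0,0,0],"hand":-1},{"turn":[0,0,0],"delta_pos":[0,0,0],"hand":-1}]'
```

```text
clock: 8.68
position: [0.5952, -0.3338, 0.0284]
tcp_rot: [-3.141, -0.0, 0.834]
contact_force: [1.1, -0.6, 0.6]
gripper_width: 0.0641
grasp_force: 0.0
clock: 9.35
position: [0.5952, -0.3354, 0.0297]
tcp_rot: [3.14, -0.001, 0.832]
contact_force: [0.1, 1.3, 6.2]
gripper_width: 0.0147
grasp_force: 59.2
```

```bash
python3 -m inch '[{"turn":[0,0,0],"delta_pos":[0,0,1],"hand":-1},{"turn":[0,0,0],"delta_pos":[0,0,3.5],"hand":-1},{"turn":[0,0,0],"delta_pos":[0,0,7],"hand":-1},{"turn":[0,0,0],"delta_pos":[0,0,10.5],"hand":-1},{"turn":[0,0,0.1],"delta_pos":[0.7,2.5,13],"hand":-1},{"turn":[0,0,0.2],"delta_pos":[1.4,5.5,14],"hand":-1},{"turn":[0,0,0.3],"delta_pos":[2.2,8.5,14],"hand":-1},{"turn":[0,0,0.4],"delta_pos":[3,12,14],"hand":-1}]'
python3 -m inch '[{"turn":[0,0,0.1],"delta_pos":[0.8,3.4,0],"hand":-1},{"turn":[0,0,0.2],"delta_pos":[1.6,6.8,0],"hand":-1},{"turn":[0,0,0.27],"delta_pos":[2.4,10.2,0],"hand":-1},{"turn":[0,0,0.27],"delta_pos":[3.2,13.6,0],"hand":-1},{"turn":[0,0,0.27],"delta_pos":[4,16.8,0],"hand":-1},{"turn":[0,0,0.27],"delta_pos":[5.1,20,0],"hand":-1},{"turn":[0,0,0.27],"delta_pos":[5.1,20.8,-1],"hand":-1},{"turn":[0,0,0.27],"delta_pos":[5.1,20.8,-2],"hand":-1}]'
python3 -m inch '[{"turn":[0,0,0],"delta_pos":[0,0,-2],"hand":-1},{"turn":[0,0,0],"delta_pos":[0,0,-4],"hand":-1},{"turn":[0,0,0],"delta_pos":[0,0,-6],"hand":-1},{"turn":[0,0,0],"delta_pos":[0,0,-7.5],"hand":-1},{"turn":[0,0,0],"delta_pos":[0,0,-8.5],"hand":-1},{"turn":[0,0,0],"delta_pos":[0,0,-8.5],"hand":-1},{"turn":[0,0,0],"delta_pos":[0,0,-8.5],"hand":-1}]'
python3 - <<'E'
from h import *
s=snap('side','s2.png');cv2.imwrite('pics/s2c.png',cv2.resize(s['frame'][120:260,310:470],(640,560)))
E
```

```text
clock: 10.02
position: [0.6245, -0.2156, 0.1701]
tcp_rot: [3.139, 0.001, 1.234]
contact_force: [0.2, -0.7, -1.1]
gripper_width: 0.0147
grasp_force: 58.6
clock: 10.68
position: [0.6761, -0.0015, 0.1481]
tcp_rot: [3.141, -0.002, 1.509]
contact_force: [-0.0, 0.2, -0.4]
gripper_width: 0.0147
grasp_force: 58.6
clock: 11.27
position: [0.6748, -0.0085, 0.063]
tcp_rot: [-3.141, 0.001, 1.5]
contact_force: [0.3, 0.1, 0.3]
gripper_width: 0.0142
grasp_force: 58.6
```

View pics/s2c.png

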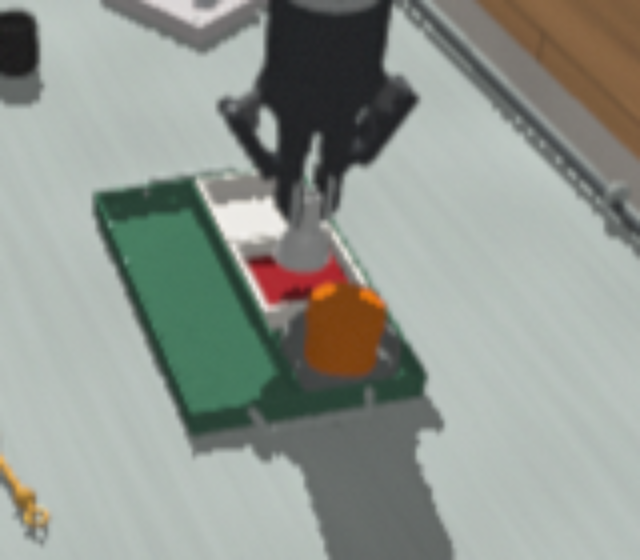

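The bell hangs upright over the felt at about (303,245) in the crop, and the orange tub stands in the cup. Lowering now.

```bash
python3 -m inch '[{"turn":[0,0,0],"delta_pos":[0,0,-0.6],"hand":-1},{"turn":[0,0,0],"delta_pos":[0,0,-1.2],"hand":-1},{"turn":[0,0,0],"delta_pos":[0,0,-1.8],"hand":-1},{"turn":[0,0,0],"delta_pos":[0,0,-2.2],"hand":-1},{"turn":[0,0,0],"delta_pos":[0,0,-2.3],"hand":-1},{"turn":[0,0,0],"delta_pos":[0,0,-2.3],"hand":-1}]'
python3 -m inch '[{"turn":[0,0,0],"delta_pos":[0,0,-0.1],"hand":-1},{"turn":[0,0,0],"delta_pos":[0,0,-0.2],"hand":-1},{"turn":[0,0,0],"delta_pos":[0,0,-0.2],"hand":-1}]'
python3 -m inch '[{"turn":[0,0,0],"delta_pos":[0,0,-0.1],"hand":-1},{"turn":[0,0,0],"delta_pos":[0,0,-0.2],"hand":-1},{"turn":[0,0,0],"delta_pos":[0,0,-0.2],"hand":-1}]'
```

```text
clock: 11.82
position: [0.675, -0.0069, 0.0396]
tcp_rot: [-3.141, 0.0, 1.502]
contact_force: [0.4, 0.1, 0.0]
gripper_width: 0.0142
grasp_force: 58.6
clock: 12.07
position: [0.6755, -0.0069, 0.0383]
tcp_rot: [3.141, 0.0, 1.502]
contact_force: [0.1, 0.2, -0.7]
gripper_width: 0.014
grasp_force: 58.6
clock: 12.32
position: [0.6757, -0.007, 0.0377]
tcp_rot: [3.141, -0.0, 1.502]
contact_force: [-3.3, 0.4, 5.8]
gripper_width: 0.0145
grasp_force: 59.3
```

```bash
python3 -m inch '[{"turn":[0,0,0],"delta_pos":[0,0,0.1],"hand":-1},{"turn":[0,0,0],"delta_pos":[0,0,0.1],"hand":0.1},{"turn":[0,0,0],"delta_pos":[0,0,0.1],"hand":0.1},{"turn":[0,0,0],"delta_pos":[0,0,0.1],"hand":0.1},{"turn":[0,0,0],"delta_pos":[0,0,0.1],"hand":0.1},{"turn":[0,0,0],"delta_pos":[0,0,0.1],"hand":0.1}]'
python3 -m inch '[{"turn":[0,0,0],"delta_pos":[0,0,1],"hand":0.1},{"turn":[0,0,0],"delta_pos":[0,0,3],"hand":0.1},{"turn":[0,0,0],"delta_pos":[0,0,6],"hand":0.1},{"turn":[0,0,0],"delta_pos":[0,0,9],"hand":0.1},{"turn":[0,0,0],"delta_pos":[0,0,13],"hand":0.3},{"turn":[0,0,0],"delta_pos":[0,0,17],"hand":0.5},{"turn":[0,0,0],"delta_pos":[0,0,17],"hand":0.7},{"turn":[0,0,0],"delta_pos":[0,0,17],"hand":0.7}]'
python3 w.py w5
```

```text
clock: 12.82
position: [0.6753, -0.0069, 0.037]
tcp_rot: [-3.141, 0.0, 1.502]
contact_force: [0.5, -0.2, -0.1]
gripper_width: 0.0468
grasp_force: 0.0
clock: 13.48
position: [0.6774, -0.0074, 0.2119]
tcp_rot: [3.134, -0.001, 1.501]
contact_force: [0.3, -0.3, -0.8]
gripper_width: 0.0724
grasp_force: 0.0
13.5333 [ 0.676  -0.0071  0.2091] [ 3.139e+00 -1.000e-03  1.502e+00]
cam [0.681 0.062 0.354]
```

View pics/w5.png

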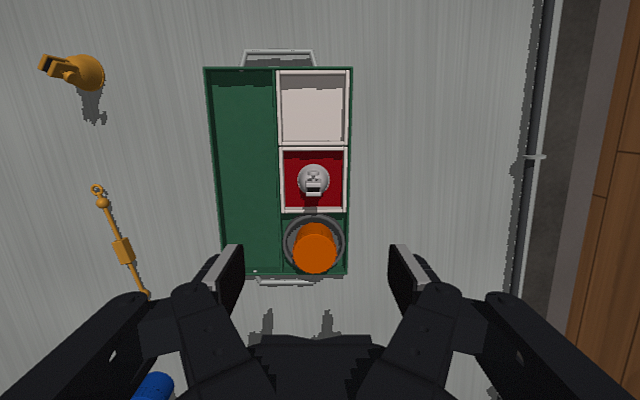

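The bell stands upright in the felt at (313,182) and the tub in the cup at (315,248). Next is the butt cap at (0.567, 0.3385).

```bash
python3 -m inch '[{"turn":[0,0,0],"delta_pos":[-1.1,3.5,0],"hand":0.8},{"turn":[0,0,0],"delta_pos":[-2.2,7,0],"hand":0.8},{"turn":[0,0,0],"delta_pos":[-3.3,10.5,0],"hand":0.8},{"turn":[0,0,0],"delta_pos":[-4.4,14,0],"hand":0.8},{"turn":[0,0,0],"delta_pos":[-5.5,17.5,0],"hand":0.8},{"turn":[0,0,0],"delta_pos":[-6.6,21,0],"hand":0.8},{"turn":[0,0,0],"delta_pos":[-7.7,24.5,0],"hand":0.8},{"turn":[0,0,0],"delta_pos":[-8.8,28,0],"hand":0.8}]'
python3 -m inch '[{"turn":[0,0,0],"delta_pos":[-1.1,3.2,0],"hand":0.8},{"turn":[0,0,0],"delta_pos":[-2.1,6.5,-1],"hand":0.8},{"turn":[0,0,0],"delta_pos":[-2.1,6.5,-3],"hand":0.8},{"turn":[0,0,0],"delta_pos":[-2.1,6.5,-5],"hand":0.8},{"turn":[0,0,0],"delta_pos":[-2.1,6.5,-5],"hand":0.8},{"turn":[0,0,0],"delta_pos":[-2.1,6.5,-5],"hand":0.8}]'
cat > cap.py <<'E'
from w import *
tp=env.get_state()['position']
m=(P[...,2]>.036)&(P[...,2]<.06)&(np.hypot(P[...,0]-tp[0],P[...,1]-tp[1])<.04)
p=P[m];print(len(p),p.mean(0),cv2.minEnclosingCircle((p[:,:2]*1000).astype(np.float32)))
E
python3 cap.py w6
```

```text
clock: 14.2
position: [0.5856, 0.2744, 0.2055]
tcp_rot: [-3.139, 0.002, 1.502]
contact_force: [0.9, 0.8, 0.0]
gripper_width: 0.077
grasp_force: 0.0
clock: 14.7
position: [0.565, 0.337, 0.1549]
tcp_rot: [-3.138, 0.004, 1.502]
contact_force: [-0.6, -0.1, 0.1]
gripper_width: 0.0768
grasp_force: 0.0
14.75 [0.5662 0.3372 0.1567] [-3.141e+00  1.000e-03  1.501e+00]
cam [0.57  0.407 0.296]
821 [0.56844594 0.33928694 0.04368017] ((568.3521728515625, 338.2807312011719), 19.57522964477539)
```

```bash
python3 -m inch '[{"turn":[0,0,0],"delta_pos":[0.1,0.1,-3],"hand":0.8},{"turn":[0,0,0],"delta_pos":[0.1,0.1,-6],"hand":0.8},{"turn":[0,0,0],"delta_pos":[0.1,0.1,-9],"hand":0.8},{"turn":[0,0,0],"delta_pos":[0.1,0.1,-12],"hand":0.8},{"turn":[0,0,0],"delta_pos":[0.1,0.1,-13.7],"hand":0.8},{"turn":[0,0,0],"delta_pos":[0.1,0.1,-13.7],"hand":0.8},{"turn":[0,0,0],"delta_pos":[0.1,0.1,-13.7],"hand":0.3},{"turn":[0,0,0],"delta_pos":[0.1,0.1,-13.7],"hand":-0.5}]'
python3 -m inch '[{"turn":[0,0,0],"delta_pos":[0,0,0],"hand":-1},{"turn":[0,0,0],"delta_pos":[0,0,0],"hand":-1},{"turn":[0,0,0],"delta_pos":[0,0,0],"hand":-1},{"turn":[0,0,0],"delta_pos":[0,0,0],"hand":-1},{"turn":[0,0,0],"delta_pos":[0,0,0],"hand":-1},{"turn":[0,0,0],"delta_pos":[0,0,0],"hand":-1},{"turn":[0,0,0],"delta_pos":[0,0,0],"hand":-1}]'
```

```text
clock: 15.42
position: [0.5693, 0.3395, 0.0227]
tcp_rot: [3.138, -0.002, 1.501]
contact_force: [-0.3, -0.9, -0.3]
gripper_width: 0.0543
grasp_force: 0.0
clock: 16.0
position: [0.5695, 0.3401, 0.0236]
tcp_rot: [3.137, -0.003, 1.502]
contact_force: [0.7, -0.4, 7.0]
gripper_width: 0.0376
grasp_force: 60.6
```

```bash
python3 -m inch '[{"turn":[0,0,0],"delta_pos":[0,0,1],"hand":-1},{"turn":[0,0,0],"delta_pos":[0,0,3.5],"hand":-1},{"turn":[0,0,0],"delta_pos":[0,0,7],"hand":-1},{"turn":[0,0,0],"delta_pos":[0.8,-2,10],"hand":-1},{"turn":[0,0,0],"delta_pos":[2,-5,12],"hand":-1},{"turn":[0,0,0],"delta_pos":[3.4,-8.2,13],"hand":-1},{"turn":[0,0,0],"delta_pos":[4.8,-11.5,13],"hand":-1},{"turn":[0,0,0],"delta_pos":[6.2,-14.8,13],"hand":-1}]'
python3 -m inch '[{"turn":[0,0,0],"delta_pos":[1.4,-3.3,0],"hand":-1},{"turn":[0,0,0],"delta_pos":[2.8,-6.6,0],"hand":-1},{"turn":[0,0,0],"delta_pos":[4.2,-9.9,0],"hand":-1},{"turn":[0,0,0],"delta_pos":[5,-11.8,-1],"hand":-1},{"turn":[0,0,0],"delta_pos":[5,-11.8,-3.5],"hand":-1},{"turn":[0,0,0],"delta_pos":[5,-11.8,-6],"hand":-1},{"turn":[0,0,0],"delta_pos":[5,-11.8,-8],"hand":-1},{"turn":[0,0,0],"delta_pos":[5,-11.8,-8],"hand":-1}]'
python3 -m inch '[{"turn":[0,0,0],"delta_pos":[0,0,-0.8],"hand":-1},{"turn":[0,0,0],"delta_pos":[0,0,-1.6],"hand":-1},{"turn":[0,0,0],"delta_pos":[0,0,-2.4],"hand":-1},{"turn":[0,0,0],"delta_pos":[0,0,-3],"hand":-1},{"turn":[0,0,0],"delta_pos":[0,0,-3],"hand":-1},{"turn":[0,0,0],"delta_pos":[0,0,-3],"hand":-1}]'
```

```text
clock: 16.67
position: [0.6306, 0.1901, 0.1533]
tcp_rot: [3.138, -0.002, 1.503]
contact_force: [0.5, 0.6, 0.3]
gripper_width: 0.0375
grasp_force: 60.3
clock: 17.33
position: [0.6762, 0.0729, 0.0663]
tcp_rot: [-3.134, 0.001, 1.502]
contact_force: [-1.0, 0.2, -1.1]
gripper_width: 0.0374
grasp_force: 60.3
clock: 17.83
position: [0.6793, 0.0731, 0.0402]
tcp_rot: [-3.141, 0.0, 1.502]
contact_force: [-0.2, -1.1, -0.4]
gripper_width: 0.0377
grasp_force: 60.3
```

```bash
python3 -m inch '[{"turn":[0,0,0],"delta_pos":[0.1,0.1,-0.4],"hand":-1},{"turn":[0,0,0],"delta_pos":[0.1,0.1,-0.8],"hand":-1},{"turn":[0,0,0],"delta_pos":[0.1,0.1,-0.9],"hand":-1},{"turn":[0,0,0],"delta_pos":[0.1,0.1,-0.9],"hand":-1}]'
python3 -m inch '[{"turn":[0,0,0],"delta_pos":[0,0,-0.1],"hand":-1},{"turn":[0,0,0],"delta_pos":[0,0,-0.2],"hand":-1},{"turn":[0,0,0],"delta_pos":[0,0,-0.2],"hand":-1}]'
```

```text
clock: 18.17
position: [0.6801, 0.0741, 0.0307]
tcp_rot: [-3.141, 0.0, 1.502]
contact_force: [0.7, -0.7, -1.5]
gripper_width: 0.0379
grasp_force: 60.3
clock: 18.42
position: [0.6806, 0.074, 0.0297]
tcp_rot: [3.141, -0.0, 1.502]
contact_force: [-0.9, 1.1, 1.0]
gripper_width: 0.0375
grasp_force: 60.5
```

```bash
python3 -m inch '[{"turn":[0,0,0],"delta_pos":[0,0,-0.1],"hand":-1},{"turn":[0,0,0],"delta_pos":[0,0,-0.1],"hand":0.4},{"turn":[0,0,0],"delta_pos":[0,0,0],"hand":0.4},{"turn":[0,0,0],"delta_pos":[0,0,0],"hand":0.4},{"turn":[0,0,0],"delta_pos":[0,0,0],"hand":0.4},{"turn":[0,0,0],"delta_pos":[0,0,0],"hand":0.4}]'
python3 -m inch '[{"turn":[0,0,0],"delta_pos":[0,0,1],"hand":0.4},{"turn":[0,0,0],"delta_pos":[0,0,3],"hand":0.4},{"turn":[0,0,0],"delta_pos":[0,0,6],"hand":0.4},{"turn":[0,0,0],"delta_pos":[0,0,10],"hand":0.4},{"turn":[0,0,0],"delta_pos":[0,0,14],"hand":0.4},{"turn":[0,0,0],"delta_pos":[-2,-1.2,17],"hand":0.3},{"turn":[0,0,0.05],"delta_pos":[-4.5,-2.8,17],"hand":0.3},{"turn":[0,0,0.1],"delta_pos":[-7.5,-4.7,17],"hand":0.2}]'
python3 -m inch '[{"turn":[0,0,0],"delta_pos":[-3,-1.9,0],"hand":0.1},{"turn":[0,0,0.05],"delta_pos":[-6,-3.8,0],"hand":0},{"turn":[0,0,0.09],"delta_pos":[-9,-5.7,0],"hand":0},{"turn":[0,0,0.09],"delta_pos":[-12,-7.6,0],"hand":0},{"turn":[0,0,0.09],"delta_pos":[-15,-9.5,-1],"hand":0},{"turn":[0,0,0.09],"delta_pos":[-17.5,-11.2,-3],"hand":0},{"turn":[0,0,0.09],"delta_pos":[-17.9,-11.5,-5],"hand":0},{"turn":[0,0,0.09],"delta_pos":[-17.9,-11.5,-5],"hand":0}]'
python3 -m inch '[{"turn":[0,0,0],"delta_pos":[0,0,0],"hand":0},{"turn":[0,0,0],"delta_pos":[0,0,0],"hand":0}]'
cat > bar.py <<'E'
from w import *
tp=env.get_state()['position']
m=(H[...,0]>10)&(H[...,0]<28)&(H[...,1]>110)&(np.hypot(P[...,0]-tp[0],P[...,1]-tp[1])<.12)
p=P[m];q=p[:,:2]-p[:,:2].mean(0);e=np.linalg.eigh(q.T@q)[1][:,1]
print(len(p),p.mean(0),'yaw',np.arctan2(e[1],e[0]),cv2.minAreaRect((p[:,:2]*1000).astype(np.float32)))
b=p[abs((p[:,:2]-p[:,:2].mean(0))@e)<.03];b=b[b[:,2]>.0105];print('block',len(b),b.mean(0),cv2.minAreaRect((b[:,:2]*1000).astype(np.float32)))
E
python3 bar.py w7
```

```text
clock: 18.92
position: [0.6803, 0.0741, 0.0291]
tcp_rot: [-3.142, 0.0, 1.502]
contact_force: [-0.2, 0.7, -0.3]
gripper_width: 0.0596
grasp_force: 0.0
clock: 19.58
position: [0.607, 0.0274, 0.2027]
tcp_rot: [3.135, -0.0, 1.606]
contact_force: [-0.5, -1.0, -0.7]
gripper_width: 0.0512
grasp_force: 0.0
clock: 20.25
position: [0.4226, -0.089, 0.147]
tcp_rot: [-3.138, -0.002, 1.688]
contact_force: [-0.7, -0.1, -0.9]
gripper_width: 0.043
grasp_force: 0.0
clock: 20.42
position: [0.4279, -0.0875, 0.1507]
tcp_rot: [3.139, 0.0, 1.693]
contact_force: [1.1, -0.0, 0.4]
gripper_width: 0.0429
grasp_force: 0.0
20.4667 [ 0.4282 -0.0874  0.1508] [3.139e+00 1.000e-03 1.693e+00]
cam [ 0.419 -0.018  0.292]
1454 [ 0.42363008 -0.077638    0.01424208] yaw 1.7238331793562096 ((434.93023681640625, -82.4655990600586), (60.178775787353516, 179.13201904296875), 17.55260467529297)
block 442 [ 0.42474965 -0.08484507  0.01478296] ((437.82330322265625, -91.82923126220703), (31.58820343017578, 57.614356994628906), 62.6130256652832)
```

View pics/w7.png

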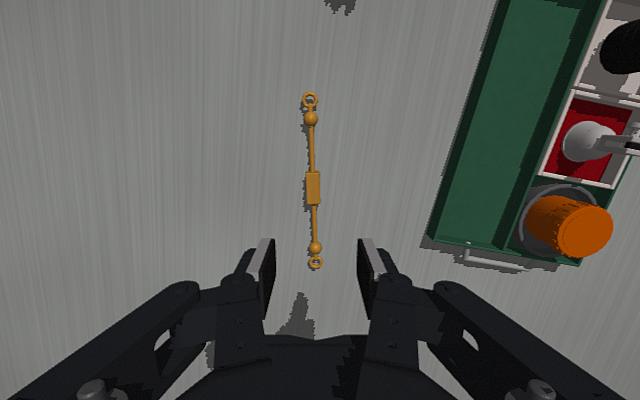

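The wrist view shows the bar's block at (313,188), ends at (310,100) and (316,263), so it needs a turn of about +0.035. The cap is in the plain bin. I grasp the bar's block.

```bash
python3 -m inch '[{"turn":[0,0,0.03],"delta_pos":[-0.3,0.2,-3],"hand":0},{"turn":[0,0,0.03],"delta_pos":[-0.3,0.2,-6],"hand":0},{"turn":[0,0,0.03],"delta_pos":[-0.3,0.2,-9],"hand":0},{"turn":[0,0,0.03],"delta_pos":[-0.3,0.2,-12],"hand":0},{"turn":[0,0,0.03],"delta_pos":[-0.3,0.2,-13.8],"hand":0},{"turn":[0,0,0.03],"delta_pos":[-0.3,0.2,-14.7],"hand":0},{"turn":[0,0,0.03],"delta_pos":[-0.3,0.2,-14.7],"hand":0},{"turn":[0,0,0.03],"delta_pos":[-0.3,0.2,-14.7],"hand":0}]'
python3 -m inch '[{"turn":[0,0,0],"delta_pos":[0,0,0],"hand":-0.2},{"turn":[0,0,0],"delta_pos":[0,0,0],"hand":-0.5},{"turn":[0,0,0],"delta_pos":[0,0,0],"hand":-1},{"turn":[0,0,0],"delta_pos":[0,0,0],"hand":-1},{"turn":[0,0,0],"delta_pos":[0,0,0],"hand":-1},{"turn":[0,0,0],"delta_pos":[0,0,0],"hand":-1},{"turn":[0,0,0],"delta_pos":[0,0,0],"hand":-1},{"turn":[0,0,0],"delta_pos":[0,0,0],"hand":-1}]'
```

```text
clock: 21.13
position: [0.4246, -0.0858, 0.003]
tcp_rot: [3.141, 0.001, 1.723]
contact_force: [-0.7, -0.1, 0.0]
gripper_width: 0.0426
grasp_force: 0.0
clock: 21.8
position: [0.4248, -0.0859, 0.0037]
tcp_rot: [3.139, -0.0, 1.722]
contact_force: [-0.3, 0.5, 6.1]
gripper_width: 0.012
grasp_force: 60.7
```

```bash
python3 -m inch '[{"turn":[0,0,0],"delta_pos":[0,0,0.6],"hand":-1},{"turn":[0,0,0],"delta_pos":[0,0,2],"hand":-1},{"turn":[0,0,0],"delta_pos":[0,0,4],"hand":-1},{"turn":[0,0,0],"delta_pos":[0,0,7],"hand":-1},{"turn":[0,0,0],"delta_pos":[0,0,9],"hand":-1},{"turn":[0,0,-0.05],"delta_pos":[1.5,0.7,10],"hand":-1},{"turn":[0,0,-0.1],"delta_pos":[4,2,10],"hand":-1},{"turn":[0,0,-0.15],"delta_pos":[7,3.4,10],"hand":-1}]'
python3 -m inch '[{"turn":[0,0,-0.04],"delta_pos":[3,1.5,0],"hand":-1},{"turn":[0,0,-0.07],"delta_pos":[6,2.9,0],"hand":-1},{"turn":[0,0,-0.07],"delta_pos":[8.5,4.2,0],"hand":-1},{"turn":[0,0,-0.07],"delta_pos":[10.3,5,-1],"hand":-1},{"turn":[0,0,-0.07],"delta_pos":[10.3,5,-3],"hand":-1},{"turn":[0,0,-0.07],"delta_pos":[10.3,5,-5],"hand":-1},{"turn":[0,0,-0.07],"delta_pos":[10.3,5,-5.5],"hand":-1},{"turn":[0,0,-0.07],"delta_pos":[10.3,5,-5.5],"hand":-1}]'
python3 - <<'E'
from h import *
s=snap('side','s3.png');t=snap('top','t3.png')
a=cv2.resize(s['frame'][120:260,310:470],(400,350));b=cv2.resize(t['frame'][90:230,230:390],(400,350));cv2.imwrite('pics/s3c.png',np.hstack([a,b]))
E
```

```text
clock: 22.47
position: [0.4941, -0.0519, 0.1042]
tcp_rot: [3.139, -0.002, 1.567]
contact_force: [0.1, -1.0, -0.7]
gripper_width: 0.012
grasp_force: 59.9
clock: 23.13
position: [0.5947, -0.002, 0.0459]
tcp_rot: [-3.138, 0.001, 1.502]
contact_force: [0.5, 0.3, -1.4]
gripper_width: 0.0122
grasp_force: 59.9
```

View pics/s3c.png

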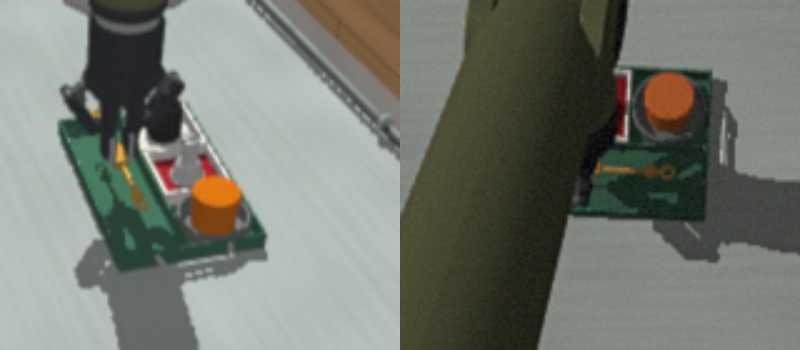

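Side and top crops show the bar held level and lying along the trough, clear of the neighbours, and the cap upright in its bin. Lowering now.

```bash
python3 -m inch '[{"turn":[0,0,0],"delta_pos":[0,0,-0.8],"hand":-1},{"turn":[0,0,0],"delta_pos":[0,0,-1.6],"hand":-1},{"turn":[0,0,0],"delta_pos":[0,0,-2.4],"hand":-1},{"turn":[0,0,0],"delta_pos":[0,0,-3.2],"hand":-1},{"turn":[0,0,0],"delta_pos":[0,0,-3.6],"hand":-1},{"turn":[0,0,0],"delta_pos":[0,0,-3.6],"hand":-1},{"turn":[0,0,0],"delta_pos":[0,0,-3.6],"hand":-1}]'
python3 -m inch '[{"turn":[0,0,0],"delta_pos":[0,0,-0.1],"hand":-1},{"turn":[0,0,0],"delta_pos":[0,0,-0.2],"hand":-1},{"turn":[0,0,0],"delta_pos":[0,0,-0.2],"hand":-1}]'
```

```text
clock: 23.82
position: [0.5961, -0.002, 0.0108]
tcp_rot: [-3.141, 0.0, 1.502]
contact_force: [0.5, -0.3, -1.5]
gripper_width: 0.0121
grasp_force: 59.9
clock: 24.07
position: [0.5965, -0.0019, 0.0094]
tcp_rot: [3.141, -0.0, 1.502]
contact_force: [-0.4, -0.5, -0.5]
gripper_width: 0.0126
grasp_force: 59.9
```

```bash
python3 -m inch '[{"turn":[0,0,0],"delta_pos":[0,0,-0.1],"hand":-1},{"turn":[0,0,0],"delta_pos":[0,0,-0.2],"hand":-1},{"turn":[0,0,0],"delta_pos":[0,0,-0.2],"hand":-1},{"turn":[0,0,0],"delta_pos":[0,0,-0.2],"hand":-1}]'
python3 -m inch '[{"turn":[0,0,0],"delta_pos":[0,0,-0.1],"hand":-1},{"turn":[0,0,0],"delta_pos":[0,0,-0.1],"hand":-1}]'
```

```text
clock: 24.4
position: [0.5963, -0.0019, 0.0072]
tcp_rot: [-3.142, 0.0, 1.502]
contact_force: [0.1, 0.4, -0.8]
gripper_width: 0.0121
grasp_force: 59.9
clock: 24.57
position: [0.5965, -0.0019, 0.0068]
tcp_rot: [3.141, -0.0, 1.502]
contact_force: [-1.9, -0.0, 3.9]
gripper_width: 0.0122
grasp_force: 60.4
```

Contact is at z = 0.0068, as expected. I release with a small opening and rise.

```bash
python3 -m inch '[{"turn":[0,0,0],"delta_pos":[0,0,0.1],"hand":-0.5},{"turn":[0,0,0],"delta_pos":[0,0,0.1],"hand":-0.5},{"turn":[0,0,0],"delta_pos":[0,0,0.1],"hand":-0.5},{"turn":[0,0,0],"delta_pos":[0,0,0.1],"hand":-0.5},{"turn":[0,0,0],"delta_pos":[0,0,0.1],"hand":-0.5}]'
python3 -m inch '[{"turn":[0,0,0],"delta_pos":[0,0,1],"hand":-0.5},{"turn":[0,0,0],"delta_pos":[0,0,3],"hand":-0.5},{"turn":[0,0,0],"delta_pos":[0,0,6],"hand":-0.5},{"turn":[0,0,0],"delta_pos":[0,0,10],"hand":-0.5},{"turn":[0,0,0],"delta_pos":[0,0,14],"hand":-0.5},{"turn":[0,0,0],"delta_pos":[0,0,18],"hand":-0.5},{"turn":[0,0,0],"delta_pos":[0,-3,20],"hand":-0.5},{"turn":[0,0,0],"delta_pos":[0,-6,22],"hand":-0.5}]'
python3 -m inch '[{"turn":[0,0,0],"delta_pos":[0,0,0],"hand":-0.5},{"turn":[0,0,0],"delta_pos":[0,0,0],"hand":-0.5},{"turn":[0,0,0],"delta_pos":[0,0,0],"hand":-0.5}]'
python3 w.py w8; python3 - <<'E'
from h import *
s=dict(np.load('w8.npz'));t=snap('side','s4.png')
cv2.imwrite('pics/f.png',np.hstack([cv2.resize(s['frame'],(480,300)),cv2.resize(t['frame'][100:280,250:442],(320,300))]))
P=cloud(s);H=cv2.cvtColor(s['frame'],cv2.COLOR_BGR2HSV)
loc=P-np.array([.6396,-.0046,0]);a=-.067;x=loc[...,0]*np.cos(a)+loc[...,1]*np.sin(a);y=-loc[...,0]*np.sin(a)+loc[...,1]*np.cos(a)
m=(H[...,0]>10)&(H[...,0]<28)&(H[...,1]>110)&(abs(x+.0415)<.036)&(abs(y)<.12)
print('bar',m.sum(),x[m].mean(),y[m].min(),y[m].max(),np.percentile(P[m][:,2],[5,50,98]),np.polyfit(y[m],x[m],1))
for n,yc in(('felt',0),('plain',.08),('cup',-.08)):
    k=(np.hypot(x-.0365,y-yc)<.033)&(P[...,2]>.035)&(P[...,2]<.07);print(n,k.sum(),x[k].mean()-.0365,y[k].mean()-yc,P[k][:,2].max())
E
```

```text
clock: 24.98
position: [0.5963, -0.0019, 0.0071]
tcp_rot: [3.142, 0.0, 1.502]
contact_force: [-0.3, -0.9, -0.3]
gripper_width: 0.0212
grasp_force: 0.0
clock: 25.65
position: [0.5974, -0.0603, 0.2308]
tcp_rot: [3.138, -0.002, 1.507]
contact_force: [0.0, -1.7, 0.4]
gripper_width: 0.0213
grasp_force: 0.0
clock: 25.9
position: [0.5962, -0.0616, 0.2275]
tcp_rot: [3.141, -0.001, 1.501]
contact_force: [0.2, 0.8, 0.1]
gripper_width: 0.0217
grasp_force: 0.0
25.95 [ 0.596  -0.0607  0.2267] [-3.141e+00 -1.000e-03  1.503e+00]
cam [0.601 0.008 0.369]
bar 1201 -0.04332980638019554 -0.09222089586300213 0.0904223196907204 [0.00819518 0.01255137 0.36927136] [ 0.0072234  -0.04335869]
felt 335 -0.0025334098019283574 0.0007501226073827758 0.06070324131409462
plain 959 -0.0027774140091697957 -0.0022122476866820034 0.053517699918470794
cup 1571 -0.0014618682697105229 0.0014111000529169748 0.05153640290022272
```

View pics/f.png

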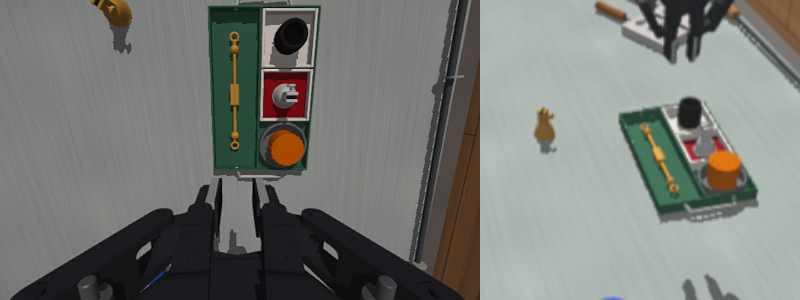

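The picture shows all four pieces in place and upright: bar (235,95), cap (290,37), bell (287,95) and tub (285,150). All are within 3 mm of centre with the right top heights, and the brass bell and blue tub were not touched. I hand in.

```bash
python3 -c "
from plant import env;print(env.sign_off())"
```

```text
the job is handed in; nothing more can be done
None
```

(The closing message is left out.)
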